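# Turn a nested carry tray so it stands on its tote's ledges

### The arm

A 6-joint arm with a two-finger parallel gripper is mounted at the origin on a cart in front of the work surface, level with it; the furniture and walls round the work are solid. World frame = base frame: x ahead of the robot, y to its left, z up, the work surface at z = 0. Lengths are in m, angles in rad, forces in N, time in s.
With the tool pointing down it reaches from about 0.425 to 1.125 m from the base axis. Payload 14.9 kg.
Tool frame: the origin (TCP) lies on the centre line of the jaws, within the pads' length; the fingertips stand 11 mm ahead of it and the grasp point (between the pads) lies 8 mm behind it (robot.nose_length is the distance from the TCP to the fingertips, in m); z points along the fingers, y is the line along which they close (so a half turn about z gives the same grasp; the last joint's range is limited). The gripper opens to 91 mm and grips with 3 to 60 N. Pads are 32 mm wide; open, the fingers measure 118 mm over their backs; the gripper's body (76 mm by 178 mm) begins 60 mm behind the grasp point.
Start: joints at [1.245, 0.379, 1.734, -0, 1.028, -0.033], TCP at [0.202, 0.67, 0.225] pointing down, gripper open.
Joint ranges: [-2.77, 2.77], [-0.74, 2.19], [0, 2.66], [-1.06, 4.2], [0.31, 2.87], [-3.08, 3.08]. Speed limits (rad/s): [1.89, 1.89, 2.39, 3.14, 3.14, 3.14].

### API

Orientations are given as [roll, pitch, yaw] about the fixed x, y, z axes, in that order (R = Rz(yaw) Ry(pitch) Rx(roll)).
In Python, from bench import robot, viewer gives the robot as it stands.
- The arm moves only by the tool creep_tool, called after "Emit:" as name(argument=value, ...) on one line, values as JSON. Schema: {"type":"object","properties":{"offsets":{"type":"string"},"grip_force":{"type":"number"},"only":{"type":"string"},"quiet":{"type":"boolean"},"lines":{"type":"string"}},"required":["offsets"],"additionalProperties":false}. offsets is a string of 1 to 12 rows, parted by a bar, with the numbers parted by spaces; each row has 7 numbers: the finger opening in m, then dx, dy, dz in cm, then a rotation vector rx, ry, rz in units of 0.05 rad; each row shifts and turns the commanded pose from where the row before left it, along the tool's axes as they then stand; what a row does not reach is not made up. A row lasts 1/10 s, in which the tool goes at most 0.05 m and 0.15 rad, less where a joint would pass 70% of its speed; a pose out of reach is approached as far as the arm can. The fingers move at their own pace and stop on an object; grip_force is the grip in N (left out, the last holds). Time passes only in rows, so rows that do not move let the fingers close. The tool returns the time, the measured TCP pose, the force, the opening and the grip force at its end. only (a regular expression) keeps the lines of the reply that match it, lines (a string "A,B") keeps lines A to B, and quiet returns only ok. Input that does not fit is refused with a message, and nothing moves.
- robot.read_state(): the state, without advancing time (a new reading comes with each control period).
- viewer.read_camera(name): name is "side" or "top" or "wrist"; returns (picture, depth): 480x640x3 uint8, red, green, blue; 480x640 float32, m along the optical axis (not along the pixel's ray), 0 where there is no reading.
- viewer.calibration(name): a dict with "intrinsics" (3x3 intrinsics, pixels), "extrinsics" (4x4, takes a point from camera to world coordinates). Camera axes: x right, y down, z forward; pixel columns grow to the right and rows downward; lengths in m; the calibration is good to about 2 mm. A picture is of the moment at which its call begins: read the wrist's pose just before it. calibration takes no time and is no camera call; for the wrist camera it gives the pose at the moment of the call.
- robot.sign_off(): hands the job in; it is judged then, once.
The state is a dict: "time_s": time; "joint_pos": joint angles; "qvel": joint speeds; "tau": joint torques, N m; "eef_pos": TCP position; "orientation": TCP orientation; "wrist_force": force on the tool from outside, world axes, zero at the start; "torque": the same for the moment, N m; "grip_width": finger opening in m; "gripper_force": force on a finger pad.
Only numpy, scipy, OpenCV 4.12 (cv2) and the standard library are available. Lean on these libraries where they do the work, as an engineer would, in place of code of your own. Each camera call takes 0.05 s, during which the arm holds its last target. There are 200 camera calls.

### The job

Two black totes each have a grey carry tray; one tray is already propped up on its tote's rim, but the other is nested low with its ears down in the notches. Lift the low tray out by its grip bar, turn it half a turn and lower it back into its own tote so that all three ears rest on top of the rim and it sits level and high. Set it down gently rather than dropping it, keep its tote in place, and leave the other tote and tray as they are.

Things in the scene. Friction and masses are not known exactly. Their poses are not given: they have to be found in the camera images.
- tray: tray to turn: grey, loose, 0.2 kg, body 118 (x) x 72 (y) x 34 mm; ears 20 wide, undersides 24 up: two on its +y side (x -45, +45), one on its -y side (x 0). Above the middle a grip bar along x, 116 long, 12 thick (y), 18 high, centre 70 mm up. Origin: centre of underside, z up. Starts aligned with its tote, underside 8 mm above the tote's; turned and seated, 38 mm above it.
- tote: its tote: black, loose, 0.8 kg, 150 (x) x 104 (y) x 62 mm high, opening 142 x 96 mm (12 mm play round the tray). Notches in the top of the long walls, 40 wide, 30 deep: two on its +y side (x -45, +45), one on its -y side (x 0); the ears start in these. The rest of the rim is the ledge for the ears. Origin: centre of underside, on the bench, z up.
- other_tray: the other tray, same shape and origin, already turned half round and propped on its own tote's rim, a heat sink in it; neither it nor its tote is to be moved
- lamp_post (a point): middle of the post of the folded-up magnifier lamp, which stands at the left of the bench and does not move: 60 mm thick, 420 mm high, then leaning back and left to 1.1 m. Only an obstacle: an arm that swings in from the left should first draw its hand in to about 0.5 m from the base axis

How it is judged:
On the way:
1. the tray is lifted clear of its tote (z of tray in the frame of tote above 0.066 m), for 0.1 s.
At the end, for the whole second after the job is handed in: The tray rests on its tote's rim: underside 31 to 45 mm above the tote's underside, within 20 mm of its middle, long sides parallel within 14 degrees, level within 4.5 degrees, still; the tote upright, moved under 25 mm; the other tray moved under 20 mm (z of tray in the frame of tote between 0.031 and 0.045 m and horizontal distance between tray and tote below 0.02 m and angle between the x axis of tray and the x axis of tote, either way round below 0.25 rad and angle between tray's own z axis and vertical below 0.08 rad and angle between tote's own z axis and vertical below 0.05 rad and distance of tote from where it was at the start of the episode below 0.025 m and linear speed of tray below 0.02 m/s and distance of other_tray from where it was at the start of the episode below 0.02 m); the robot touches nothing.
It fails at once if the tray is dropped: falls faster than 0.5 m/s with no finger touching it (linear speed of tray above 0.5 m/s and contact force between the fingers and tray below 0.05 N).
It fails at once if the other tray (with or without its tote) is pushed 20 mm or more out of place (distance of other_tray from where it was at the start of the episode above 0.02 m).
It also fails if it takes over 48 s, if anything falls off the work surface, if the arm or the gripper's body presses on something with over 40 N, if the wrist force passes 120 N, or if a joint passes its speed limit or range.

## Working session

There is one attempt and no reset: what is moved stays moved. The work goes in short steps, Python scripts to look and compute and a tool call to move; the robot and the scene stay as the last step left them, time stands still between calls to the robot, and variables do not carry over. Pictures are saved under pics/ and viewed, at most 10 in all, crops included, and the job is handed in when it is done.

```bash
mkdir -p pics; ls
```

Run:
```python
from bench import robot, viewer
import cv2,numpy as np
s=robot.read_state();print(s['time_s'],s['eef_pos'],s['orientation'],s['grip_width'],s['wrist_force'])
ims=[]
for n in("top","side"):
    p,d=viewer.read_camera(n);c=viewer.calibration(n);np.savez(f'{n}0.npz',p=p,d=d,K=c['intrinsics'],T=c['extrinsics'])
    cv2.imwrite(f'pics/{n}0.png',p[:,:,::-1]);print(n,np.round(c['extrinsics'],3).tolist(),c['intrinsics'][0][0])
```

```text
pics
0.0 [0.20193447 0.66983879 0.22428549] [-3.14049511e+00 -1.92940356e-05  2.84880150e+00] 0.09118430293704005 [ 0.34196724  0.24415047 -0.02460183]
top [[0.014, -0.992, 0.122, 0.399], [-1.0, -0.015, -0.007, -0.004], [0.009, -0.122, -0.992, 1.779], [0.0, 0.0, 0.0, 1.0]] 565.3085024462913
side [[0.975, -0.122, 0.183, 0.263], [-0.22, -0.495, 0.84, -1.492], [-0.012, -0.86, -0.51, 1.025], [0.0, 0.0, 0.0, 1.0]] 604.2204949322463
```

View pics/top0.png

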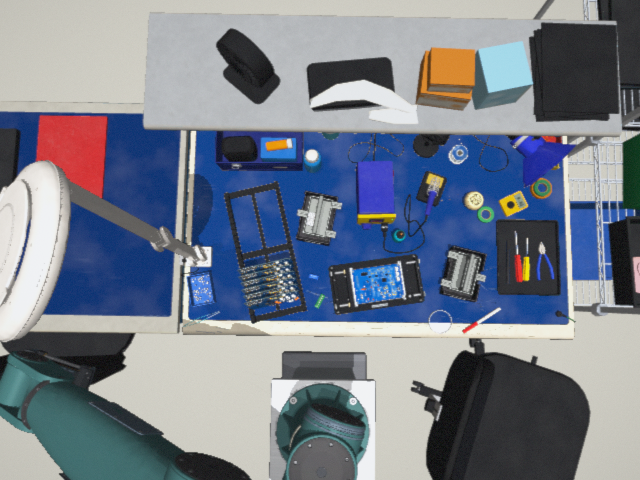

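View pics/side0.png

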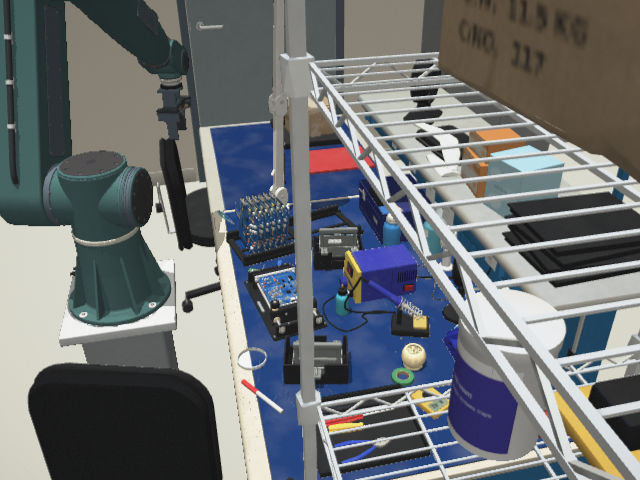

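The top view shows two totes with trays, at about (318,218) and (463,272). In the side view they sit at (337,245) and (318,360). The lamp post is near (203,256) in the top view. Next I'll enlarge the totes and read depths.

Create h.py:
```python
import numpy as np,cv2
def load(n):
    f=np.load(n+'.npz');return f['p'],f['d'],f['K'],f['T']
def cloud(d,K,T):
    v,u=np.mgrid[:d.shape[0],:d.shape[1]]
    r=np.stack([(u-K[0,2])/K[0,0],(v-K[1,2])/K[1,1],np.ones_like(d)],-1)*d[...,None]
    return r@T[:3,:3].T+T[:3,3]
def ray(px,z,K,T):
    r=T[:3,:3]@np.linalg.solve(K,np.array([px[0],px[1],1.]));o=T[:3,3];return o+r*(z-o[2])/r[2]
```

Run:
```python
from h import *
rows=[]
for n,cs in(("top0",((318,218),(463,272))),("side0",((337,245),(318,360)))):
    p,d,K,T=load(n);W=cloud(d,K,T)
    t=[cv2.resize(p[v-36:v+36,u-48:u+48,::-1],(400,300),interpolation=cv2.INTER_CUBIC) for u,v in cs];rows.append(np.hstack(t))
    if n=="top0":
        for u,v in cs:
            w=W[v-32:v+32,u-32:u+32].reshape(-1,3)
            print(np.histogram(w[:,2],np.arange(-.01,.15,.01))[0])
            for lo,hi in((.05,.07),(.07,.15)):
                q=w[(w[:,2]>lo)&(w[:,2]<hi)];print(lo,len(q),q.mean(0).round(3),q.min(0).round(3),q.max(0).round(3), cv2.minAreaRect(q[:,:2].astype(np.float32)))
cv2.imwrite('pics/crops.png',np.vstack(rows))
```

```text
[ 685 1686  165   64  328  406  134  265  184    5    0   13  113   31
    0]
0.05 399 [0.646 0.026 0.062] [ 0.566 -0.045  0.05 ] [0.726 0.092 0.07 ] ((0.6454702019691467, 0.02636600285768509), (0.12679870426654816, 0.15276597440242767), 78.8331069946289)
0.07 346 [0.645 0.022 0.093] [ 0.562 -0.045  0.07 ] [0.718 0.089 0.129] ((0.6427145004272461, 0.023054778575897217), (0.1327849179506302, 0.13431203365325928), 69.02349853515625)
[ 717 1776  432  162  305  248  125  121   35  127   25    0    0    0
    0]
0.05 246 [ 0.479 -0.43   0.059] [ 0.397 -0.49   0.05 ] [ 0.563 -0.357  0.069] ((0.47980794310569763, -0.423796683549881), (0.10666298866271973, 0.15069490671157837), 76.39754486083984)
0.07 187 [ 0.482 -0.428  0.085] [ 0.403 -0.486  0.07 ] [ 0.559 -0.395  0.098] ((0.48376843333244324, -0.4183245599269867), (0.09454039484262466, 0.13837245106697083), 70.00098419189453)
```

View pics/crops.png

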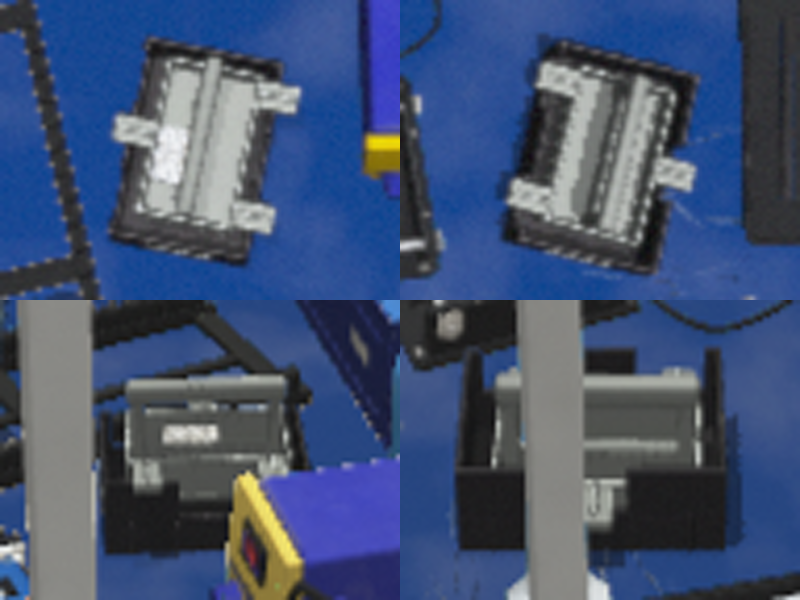

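The low tray is the one at top (463,272): its ears are down in the notches and its bar top is about 0.09 m up. The tray at (318,218) is propped high with the white heat sink in it. I'll measure the bar from both views and locate the lamp.

Run:
```python
from h import *
for n,(u,v) in(("top0",(463,272)),("side0",(318,360))):
    p,d,K,T=load(n);W=cloud(d,K,T);a=slice(v-36,v+36);b=slice(u-40,u+40)
    w=W[a,b].reshape(-1,3);pp=p[a,b].reshape(-1,3).astype(int)
    m=(w[:,2]>.078)&(w[:,2]<.1)&(np.hypot(w[:,0]-.48,w[:,1]+.425)<.09)&(pp.min(1)>90)
    q=w[m];print(n,m.sum(),q.mean(0).round(4),np.median(q[:,2]));r=cv2.minAreaRect(q[:,:2].astype(np.float32));print(r)
    vx=cv2.fitLine(q[:,:2].astype(np.float32),cv2.DIST_HUBER,0,.001,.001).ravel();print('line',vx,np.arctan2(vx[1],vx[0]))
p,d,K,T=load("top0");W=cloud(d,K,T)
print('lamp base',ray((203,256),.02,K,T), W[256,203], W[240,165])
w=W.reshape(-1,3);az=np.arctan2(w[:,1],w[:,0]);r=np.hypot(w[:,0],w[:,1])
for lo in np.arange(-.9,1.2,.15):
    m=(az>lo)&(az<lo+.15)&(r>.3)&(r<.65)&(w[:,2]<.5)&(d.ravel()>0);print(round(lo,2),w[m,2].max().round(3),end='; ')
```

```text
top0 157 [ 0.4812 -0.4283  0.0862] 0.08625210207052025
((0.48100045323371887, -0.4287056624889374), (0.014114893041551113, 0.1133456751704216), 75.4430160522461)
line [ 0.97149694 -0.23705201  0.47413257 -0.42607316] -0.23933025
side0 137 [ 0.487  -0.4353  0.0844] 0.0846453985458383
((0.479233980178833, -0.4333118498325348), (0.01714276894927025, 0.11224428564310074), 74.4673080444336)
line [ 0.96479523 -0.2630022   0.4881202  -0.43574607] -0.26613262
lamp base [0.52390489 0.38106161 0.02      ] [0.51995388 0.36886246 0.07573941] [0.53299489 0.3869893  0.41816994]
-0.9 0.093; -0.75 0.095; -0.6 0.096; -0.45 0.092; -0.3 0.118; -0.15 0.114; 0.0 0.129; 0.15 0.165; 0.3 0.17; 0.45 0.168; 0.6 0.411; 0.75 0.052; 0.9 0.016; 1.05 0.5; 1.2 0.345;
```

Bar centre is about (0.481, -0.430), top 0.086 (expected 0.087), length 0.113, heading about -0.25. The lamp is at (0.53, 0.38). First move: raise and draw in.

Units first: shifts go in cm and turns go in units of 0.05 rad. So -0.046 m is -4.6, -0.015 m is -1.5.

Emit:
creep_tool(offsets="0.09 0 -4.6 -1.5 0 0 0 | 0.09 0 -4.6 -1.5 0 0 0 | 0.09 0 -4.6 -1.5 0 0 0 | 0.09 0 -4.6 -1.5 0 0 0 | 0.09 0 -4.6 -1.5 0 0 0 | 0.09 0 0 0 0 0 0")

```text
time_s: 0.7
eef_pos: [0.1346, 0.4467, 0.3016]
orientation: [3.14, 0.0, 2.849]
wrist_force: [0.5, 1.2, -0.5]
grip_width: 0.0899
gripper_force: 0.0
```

In the tool's units: -0.037 m is -3.7, -0.034 m is -3.4.

Emit:
creep_tool(offsets="0.09 -3.7 -0.65 0 0 0 0 | 0.09 -3.7 -0.65 0 0 0 0 | 0.09 -3.7 -0.65 0 0 0 0 | 0.09 -3.7 -0.65 0 0 0 0 | 0.09 -3.4 -1.8 0 0 0 0 | 0.09 -3.4 -1.8 0 0 0 0 | 0.09 -3.4 -1.8 0 0 0 0 | 0.09 -3.4 -1.8 0 0 0 0 | 0.09 -2.6 -2.8 0 0 0 0 | 0.09 -2.6 -2.8 0 0 0 0 | 0.09 -2.6 -2.8 0 0 0 0 | 0.09 -2.6 -2.8 0 0 0 0")

```text
time_s: 1.9
eef_pos: [0.4473, 0.1355, 0.2997]
orientation: [-3.142, -0.0, 2.849]
wrist_force: [0.8, 0.3, -0.9]
grip_width: 0.0899
gripper_force: 0.0
```

Emit:
creep_tool(offsets="0.09 -1.6 -3.5 0 0 0 0 | 0.09 -1.6 -3.5 0 0 0 0 | 0.09 -1.6 -3.5 0 0 0 0 | 0.09 -1.6 -3.5 0 0 0 0 | 0.09 -0.3 -3.8 0 0 0 0 | 0.09 -0.3 -3.8 0 0 0 0 | 0.09 -0.3 -3.8 0 0 0 0 | 0.09 -0.3 -3.8 0 0 0 0")

```text
time_s: 2.7
eef_pos: [0.4348, -0.1661, 0.2997]
orientation: [3.142, -0.0, 2.849]
wrist_force: [1.0, -0.3, 0.3]
grip_width: 0.0899
gripper_force: 0.0
```

In the tool's units: -0.04 m is -4, -0.02 m is -2, -0.04 rad is -0.8.

Emit:
creep_tool(offsets="0.09 -2 -4 0 0 0 0 | 0.09 -2 -4 0 0 0 0 | 0.09 -2 -4 0 0 0 0 | 0.09 -2 -4 0 0 0 0 | 0.09 -2 -4 0 0 0 0 | 0.09 -2 -4 0 0 0 0 | 0.09 0 0 0 0 0 -0.8 | 0.09 0 0 0 0 0 0")

```text
time_s: 3.5
eef_pos: [0.4806, -0.43, 0.2988]
orientation: [3.141, -0.001, 2.888]
wrist_force: [-0.6, 0.5, -0.6]
grip_width: 0.0897
gripper_force: 0.0
```

Create look.py:
```python
import sys;from h import *
from bench import robot,viewer
def look(tag,n="wrist"):
    c=viewer.calibration(n);p,d=viewer.read_camera(n)
    np.savez(tag+'.npz',p=p,d=d,K=c['intrinsics'],T=c['extrinsics']);cv2.imwrite(f'pics/{tag}.png',p[:,:,::-1])
if __name__=="__main__":
    look(sys.argv[1]);s=robot.read_state();print(s['eef_pos'],s['orientation'])
    p,d,K,T=load(sys.argv[1]);print(T.round(3).tolist())
```

```bash
python3 look.py w1
```

```text
[ 0.48058241 -0.42907889  0.29900006] [ 3.14088177e+00 -1.11341335e-03  2.88763106e+00]
[[0.25, 0.939, 0.235, 0.413], [0.968, -0.243, -0.06, -0.413], [0.001, 0.243, -0.97, 0.457], [0.0, 0.0, 0.0, 1.0]]
```

View pics/w1.png

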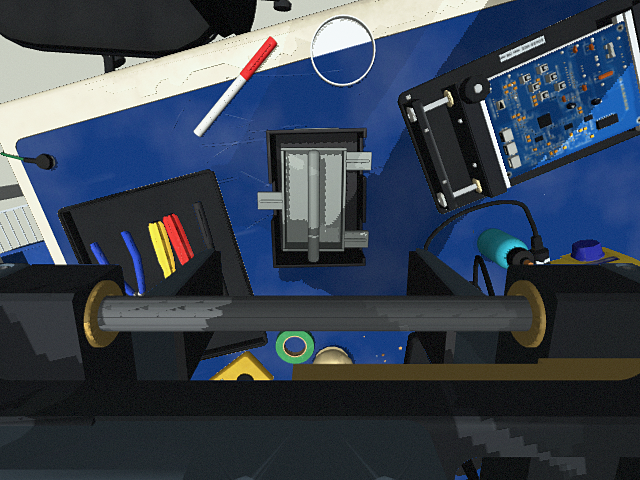

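The wrist view shows the tote (about 267–366 x 130–266) with the bar vertical at u≈314, running from v≈150 to 262. I'll measure the bar and the tote rim here.

Create meas.py:
```python
import sys;from h import *
def meas(tag,bz=(.078,.097),rz=(.052,.066)):
    p,d,K,T=load(tag);W=cloud(d,K,T);w=W.reshape(-1,3);pp=p.reshape(-1,3).astype(int);ok=(d.ravel()>0)&(np.hypot(w[:,0]-.48,w[:,1]+.43)<.11)
    g=pp.min(1)>75; sat=pp.max(1)-pp.min(1)<30
    for nm,z,m in(("bar",bz,ok&sat&g),("rim",rz,ok&sat&(pp.max(1)<70))):
        q=w[m&(w[:,2]>z[0])&(w[:,2]<z[1])]
        if len(q)<20: print(nm,len(q));continue
        r=cv2.minAreaRect((q[:,:2]*1000).astype(np.float32))
        f=cv2.fitLine((q[:,:2]*1000).astype(np.float32),cv2.DIST_L2,0,.01,.01).ravel()
        print(nm,len(q),'z',np.median(q[:,2]).round(4),'rect',np.round(r[0],1),np.round(r[1],1),round(r[2],1),'line deg',np.degrees(np.arctan2(f[1],f[0])).round(1),'mean',q.mean(0).round(4))
if __name__=="__main__":
    meas(sys.argv[1],*[tuple(map(float,a.split(','))) for a in sys.argv[2:]])
```

```bash
python3 meas.py w1; python3 meas.py top0
```

```text
bar 1044 z 0.0849 rect [ 479.3 -431.1] [ 10.4 114.3] 75.6 line deg -14.4 mean [ 0.4724 -0.4291  0.0849]
rim 1474 z 0.06 rect [ 477.6 -425.6] [103.6 150. ] 77.0 line deg -12.1 mean [ 0.4816 -0.4309  0.0594]
bar 161 z 0.0861 rect [ 481.2 -428.7] [ 14.1 113.7] 75.4 line deg -14.8 mean [ 0.4818 -0.4283  0.086 ]
rim 105 z 0.0596 rect [ 479.5 -422.2] [103.8 148.6] 77.0 line deg -10.5 mean [ 0.4806 -0.4213  0.0592]
```

Bar centre (0.4795, -0.4305), heading -14.4°. Tote centre (0.478, -0.425), heading -13°, and its measured size matches 150x104. I'll narrow the fingers to 50 mm so they clear the tote walls, then descend.

Emit:
creep_tool(offsets="0.05 0 -0.15 2 0 0 0 | 0.05 0 0 4 0 0 0 | 0.05 0 0 4 0 0 0 | 0.05 0 0 4 0 0 0 | 0.05 0 0 3 0 0 0 | 0.05 0 0 2 0 0 0 | 0.05 0 0 0 0 0 0")

```text
time_s: 4.25
eef_pos: [0.4792, -0.4284, 0.1072]
orientation: [3.139, -0.004, 2.889]
wrist_force: [0.1, 0.1, -0.2]
grip_width: 0.05
gripper_force: 0.0
```

In the tool's units: 0.015 m is 1.5, 0.012 m is 1.2.

Emit:
creep_tool(offsets="0.05 0 -0.1 1.5 0 0 0 | 0.05 0 0 1.2 0 0 0 | 0.05 0 0 0.8 0 0 0 | 0.05 0 0 0 0 0 0 | 0 0 0 0 0 0 0 | 0 0 0 0 0 0 0 | 0 0 0 0 0 0 0 | 0 0 0 0 0 0 0 | 0 0 0 0 0 0 0", grip_force=25)

```text
time_s: 5.15
eef_pos: [0.4801, -0.4315, 0.0752]
orientation: [-3.141, 0.0, 2.889]
wrist_force: [-0.7, -0.1, 0.4]
grip_width: 0.013
gripper_force: 0.0
```

Emit:
creep_tool(offsets="0 0 0 0 0 0 0 | 0 0 0 0 0 0 0", grip_force=30)

```text
time_s: 5.35
eef_pos: [0.4801, -0.4315, 0.0751]
orientation: [-3.142, 0.0, 2.889]
wrist_force: [-0.4, 1.3, 2.5]
grip_width: 0.012
gripper_force: 30.0
```

Gripped at 12 mm and 30 N. Lifting.

Emit:
creep_tool(offsets="0 0 0 -0.5 0 0 0 | 0 0 0 -1 0 0 0 | 0 0 0 -1.5 0 0 0 | 0 0 0 -2 0 0 0 | 0 0 0 -2 0 0 0 | 0 0 0 -2 0 0 0 | 0 0 0 -2 0 0 0 | 0 0 0 -1 0 0 0 | 0 0 0 0 0 0 0 | 0 0 0 0 0 0 0")

```text
time_s: 6.35
eef_pos: [0.4798, -0.4312, 0.1947]
orientation: [3.142, -0.0, 2.889]
wrist_force: [-0.5, 0.6, -2.3]
grip_width: 0.012
gripper_force: 30.0
```

```bash
python3 look.py w2; python3 meas.py w2 .18,.225
```

```text
[ 0.47965014 -0.43103895  0.19416643] [ 3.14106554e+00 -9.36552887e-04  2.88881780e+00]
[[0.25, 0.939, 0.236, 0.413], [0.968, -0.242, -0.061, -0.414], [0.0, 0.244, -0.97, 0.353], [0.0, 0.0, 0.0, 1.0]]
bar 3023 z 0.2047 rect [ 464.5 -432.6] [19.1 87.1] 73.4 line deg -14.3 mean [ 0.4537 -0.4249  0.2046]
rim 1017 z 0.0602 rect [ 453.2 -420. ] [103.8  99.8] 76.9 line deg 50.4 mean [ 0.4186 -0.4097  0.06  ]
```

View pics/w2.png

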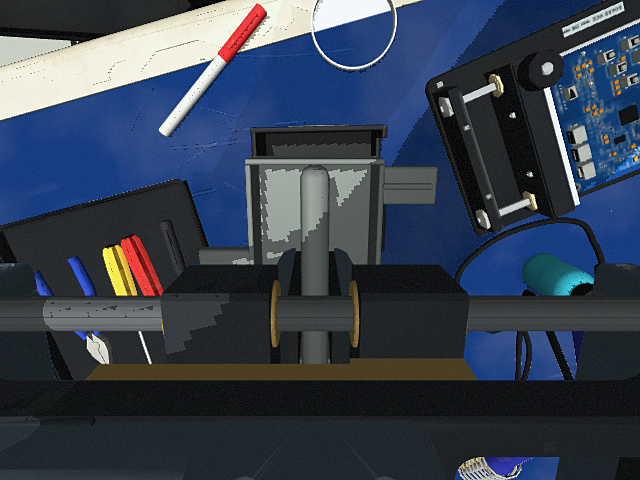

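The tray is held level, about 0.12 m clear of the tote (bar at u≈315, tote behind it at v≈130). Now turning it half a turn by joint 6, from -2.05 towards +1.06.

In the tool's units: 0.15 rad is 3.

Emit:
creep_tool(offsets="0 0 0 0 0 0 1.6 | 0 0 0 0 0 0 3 | 0 0 0 0 0 0 3 | 0 0 0 0 0 0 3 | 0 0 0 0 0 0 3 | 0 0 0 0 0 0 3 | 0 0 0 0 0 0 3 | 0 0 0 0 0 0 3 | 0 0 0 0 0 0 3 | 0 0 0 0 0 0 3 | 0 0 0 0 0 0 3 | 0 0 0 0 0 0 3")

```text
time_s: 7.6
eef_pos: [0.4796, -0.431, 0.1936]
orientation: [-3.14, -0.001, 1.153]
wrist_force: [0.0, 0.3, -2.2]
grip_width: 0.0118
gripper_force: 30.0
```

Emit:
creep_tool(offsets="0 0 0 0 0 0 3 | 0 0 0 0 0 0 3 | 0 0 0 0 0 0 3 | 0 0 0 0 0 0 3 | 0 0 0 0 0 0 3 | 0 0 0 0 0 0 3 | 0 0 0 0 0 0 3 | 0 0 0 0 0 0 3 | 0 0 0 0 0 0 2 | 0 0 0 0 0 0 1.7 | 0 0 0 0 0 0 0 | 0 0 0 0 0 0 0")

```text
time_s: 8.8
eef_pos: [0.4797, -0.4311, 0.1941]
orientation: [-3.141, 0.001, -0.224]
wrist_force: [0.3, -0.8, -1.7]
grip_width: 0.0119
gripper_force: 30.0
```

```bash
python3 look.py w3; python3 meas.py w3 .19,.215
```

```text
[ 0.47982016 -0.43119102  0.19431424] [-3.14107194e+00  7.84206956e-04 -2.23807381e-01]
[[-0.222, -0.945, -0.239, 0.546], [-0.975, 0.215, 0.055, -0.446], [-0.001, 0.246, -0.969, 0.352], [0.0, 0.0, 0.0, 1.0]]
bar 5017 z 0.2038 rect [ 490.5 -434.9] [31.  89.3] 88.7 line deg -12.8 mean [ 0.499  -0.4357  0.2035]
rim 331 z 0.06 rect [ 506.4 -432.7] [103.6  90.2] 76.9 line deg -68.5 mean [ 0.5272 -0.4218  0.0596]
```

View pics/w3.png

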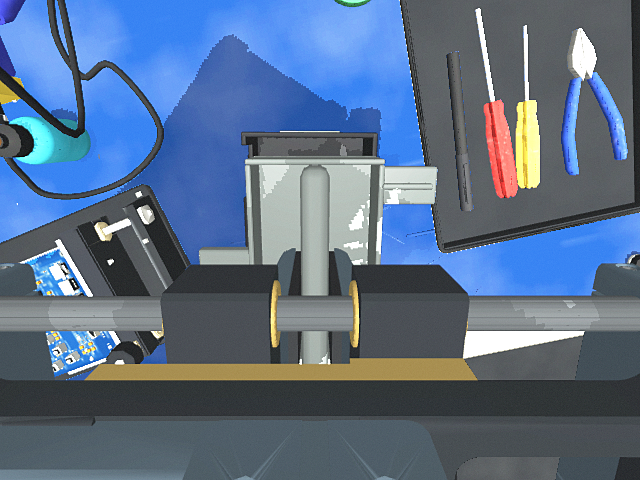

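Half turn done, heading -0.224. Three views agree on the tote centre: (0.4775, -0.4257). Next I'll check where the bar sits in the fingers.

Run:
```python
from h import *
p,d,K,T=load('w3');W=cloud(d,K,T);w=W.reshape(-1,3)
h=-.2238;e=np.array([np.cos(h),np.sin(h)]);n=np.array([-e[1],e[0]]);q=w[:,:2]-[.4797,-.4311];a=q@e;b=q@n;z=w[:,2]
g=p.reshape(-1,3).min(1)>75;ok=d.ravel()>0
m=ok&g&(z>.19)&(z<.215)&(a>.03)&(a<.08)&(abs(b)<.02);print('bar end',np.percentile(a[m],[95,99,100]),'lat',np.percentile(b[m],[1,50,99]),'z along',[np.median(z[m&(abs(a-x)<.003)]).round(4) for x in(.035,.045,.054)])
m=ok&g&(z>.15)&(z<.175)&(a>.02)&(a<.09)&(abs(b)<.06);print('tray top z',np.median(z[m]),'end',np.percentile(a[m],[95,99,100]),'lat',np.percentile(b[m],[0.5,50,99.5]))
for s in(1,-1):
    k=m&(s*b>.02)&(s*b<.04);print(s,k.sum(),np.median(z[k]))
```

```text
bar end [0.05519173 0.05624948 0.05636926] lat [-6.07441433e-03  2.07680935e-05  5.74884942e-03] z along [np.float64(0.2039), np.float64(0.2039), np.float64(0.203)]
tray top z 0.15818006046905486 end [0.05701688 0.05732415 0.0574011 ] lat [-0.05969937 -0.0348598   0.03555393]
1 726 0.15888985812708423
-1 1015 0.15850567123406759
```

The bar is centred across the fingers (1.5 mm short along its length), and the tray is level with its underside at about 0.127. I'll centre it over the tote and lower.

In the tool's units: 0.005 m is 0.5, -0.0048 m is -0.48.

Emit:
creep_tool(offsets="0 -0.18 -0.48 0 0 0 0 | 0 0 0 1 0 0 0 | 0 0 0 1.5 0 0 0 | 0 0 0 1.5 0 0 0 | 0 0 0 1 0 0 0 | 0 0 0 1 0 0 0 | 0 0 0 1 0 0 0 | 0 0 0 0.5 0 0 0 | 0 0 0 0.4 0 0 0 | 0 0 0 0.3 0 0 0 | 0 0 0 0 0 0 0 | 0 0 0 0 0 0 0")

```text
time_s: 10.05
eef_pos: [0.4795, -0.4264, 0.1132]
orientation: [3.141, -0.0, -0.226]
wrist_force: [-0.9, -0.4, -1.1]
grip_width: 0.0118
gripper_force: 30.0
```

```bash
python3 look.py w4
```

```text
[ 0.47950585 -0.42646526  0.11329652] [ 3.14130230e+00 -4.65438475e-04 -2.26196931e-01]
[[-0.224, -0.945, -0.238, 0.545], [-0.975, 0.217, 0.054, -0.442], [0.0, 0.244, -0.97, 0.272], [0.0, 0.0, 0.0, 1.0]]
```

View pics/w4.png

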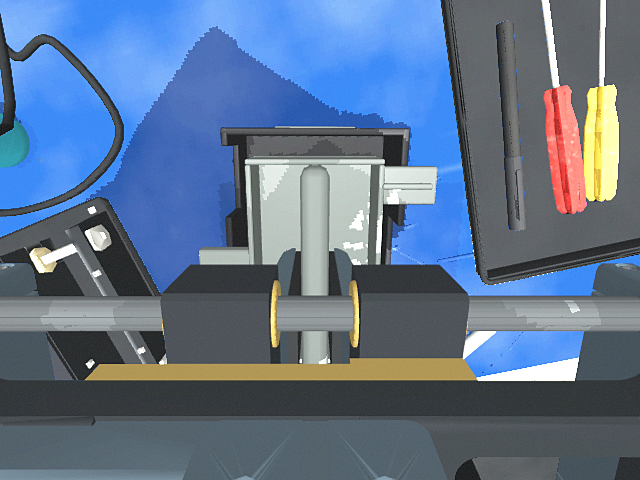

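The tray is inside the tote opening and centred, with its ears (right one at 410,185) over solid rim. About 8 mm is left; lowering in small steps.

In the tool's units: 0.002 m is 0.2, 0.001 m is 0.1.

Emit:
creep_tool(offsets="0 0 0 0.2 0 0 0 | 0 0 0 0.2 0 0 0 | 0 0 0 0.1 0 0 0 | 0 0 0 0.1 0 0 0 | 0 0 0 0 0 0 0")

```text
time_s: 10.6
eef_pos: [0.4793, -0.4263, 0.1068]
orientation: [-3.141, 0.0, -0.226]
wrist_force: [-0.3, -0.3, -2.1]
grip_width: 0.0118
gripper_force: 30.0
```

Emit:
creep_tool(offsets="0 0 0 0.1 0 0 0 | 0 0 0 0 0 0 0")

```text
time_s: 10.8
eef_pos: [0.4793, -0.4263, 0.1058]
orientation: [-3.142, 0.0, -0.226]
wrist_force: [0.1, -0.1, -2.4]
grip_width: 0.012
gripper_force: 30.0
```

Emit:
creep_tool(offsets="0 0 0 0.05 0 0 0 | 0 0 0 0 0 0 0")

```text
time_s: 11.0
eef_pos: [0.4794, -0.4263, 0.1054]
orientation: [3.142, -0.0, -0.226]
wrist_force: [-0.2, 0.1, -1.2]
grip_width: 0.0121
gripper_force: 30.0
```

In the tool's units: 0.0005 m is 0.05.

Emit:
creep_tool(offsets="0 0 0 0.05 0 0 0 | 0 0 0 0 0 0 0")

```text
time_s: 11.2
eef_pos: [0.4794, -0.4263, 0.1051]
orientation: [3.142, -0.0, -0.226]
wrist_force: [-1.2, 1.3, 1.6]
grip_width: 0.0115
gripper_force: 30.0
```

Emit:
creep_tool(offsets="0 0 0 0.05 0 0 0 | 0 0 0 0 0 0 0")

```text
time_s: 11.4
eef_pos: [0.4794, -0.4264, 0.1051]
orientation: [3.142, -0.0, -0.226]
wrist_force: [-3.2, 3.5, 9.5]
grip_width: 0.0121
gripper_force: 30.0
```

Seated: the upward force rose to 9.5 N at the expected height. Releasing and backing straight up.

In the tool's units: -0.0005 m is -0.05.

Emit:
creep_tool(offsets="0.012 0 0 -0.05 0 0 0 | 0.016 0 0 0 0 0 0 | 0.03 0 0 0 0 0 0 | 0.05 0 0 0 0 0 0 | 0.05 0 0 0 0 0 0 | 0.05 0 0 0 0 0 0 | 0.05 0 0 0 0 0 0")

```text
time_s: 12.1
eef_pos: [0.4793, -0.4263, 0.1049]
orientation: [-3.142, 0.0, -0.226]
wrist_force: [-0.3, -0.1, -0.4]
grip_width: 0.0497
gripper_force: 0.0
```

Emit:
creep_tool(offsets="0.05 0 0 -1 0 0 0 | 0.05 0 0 -2 0 0 0 | 0.05 0 0 -4 0 0 0 | 0.05 0 0 -4 0 0 0 | 0.05 0 0 -4 0 0 0 | 0.05 0 0 -4 0 0 0 | 0.05 0 0 0 0 0 0 | 0.05 0 0 0 0 0 0")

```text
time_s: 12.9
eef_pos: [0.4795, -0.4265, 0.2963]
orientation: [3.14, -0.002, -0.226]
wrist_force: [-0.0, 0.2, -0.9]
grip_width: 0.0499
gripper_force: 0.0
```

```bash
python3 look.py w5; python3 meas.py w5 .1,.125
```

```text
[ 0.4790888  -0.42607674  0.29488704] [-3.14157600e+00  7.80903934e-05 -2.26182788e-01]
[[-0.224, -0.945, -0.237, 0.545], [-0.975, 0.218, 0.053, -0.441], [0.001, 0.243, -0.97, 0.455], [0.0, 0.0, 0.0, 1.0]]
bar 1376 z 0.1149 rect [ 478.4 -426. ] [ 11.6 114.7] 77.2 line deg -12.8 mean [ 0.4792 -0.4265  0.1149]
rim 1443 z 0.0599 rect [ 477.2 -428.3] [107.8 148.9] 77.0 line deg -14.3 mean [ 0.476  -0.4253  0.0593]
```

View pics/w5.png

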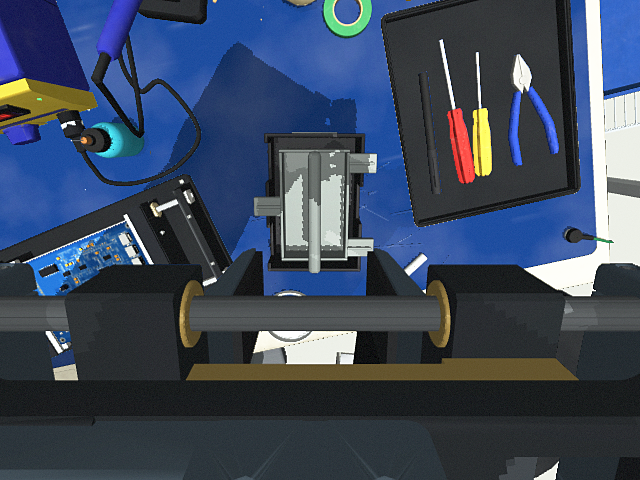

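The bar top went from 0.085 to 0.115, a 30 mm rise as expected, and its heading matches the tote's. The tray is centred at (314,203), and its ears at (267,206), (363,163) and (360,246) sit on the rim. The gripper is clear.

```bash
python3 -c "
from bench import robot
print(robot.sign_off())"
```

```text
the job is handed in; nothing more can be done
None
```

I lifted the low tray out, turned it half a turn and lowered it back gently; it now sits level and high on its own tote's rim, centred to about 1 mm. Its tote did not measurably move, the other tote and tray were not approached, and the job is handed in at about 13 s; the sign-off gave no verdict.

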